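# Load the dish row and start the reader

### The job

Four closed petri dishes stand in a touching row in the channel of the loading rail. With the fingertips push on the last dish only, so that the whole row slides along together without breaking up until the front dish is against the end stop and no gaps are left; then press the start button on the grey head fully down and let it go. Do not lift or tip any dish, do not press the button before the row is home, and leave everything else on the table where it is.

Things in the scene. Friction and masses are not known exactly. Their poses are not given: they have to be found in the camera images.
- rail: fixed dark steel rail, 470 x 84 mm; origin on the table surface on its centre line, x along the channel to the end stop, z up. Channel floor 10 mm above the table, 58 mm wide between low aluminium walls 8 mm thick rising 6 mm above the floor (dishes stand 10 mm above them); open at its free end, x = -220 mm
- stop_face (a point): middle of the end stop's flat face, 25 mm above the table, at x = 170 mm in the rail's frame. It is the front of the grey head, a box at x = 170 to 250 mm, 84 mm wide, top 40 mm above the table
- dish_1: closed petri dish (lid and base are one rigid piece), 55 mm across, 16 mm high, about 40 g, standing in the channel: the front dish, nearest the end stop. Origin: centre of its underside, 10 mm above the table. Against the stop its centre is at x = 142.5 mm in the rail's frame
- dish_2: closed petri dish (lid and base are one rigid piece), 55 mm across, 16 mm high, about 40 g, standing in the channel: the second dish from the end stop. Origin: centre of its underside, 10 mm above the table. It touches the dish ahead of it; with the row fully home its centre is at x = 87.5 mm in the rail's frame
- dish_3: closed petri dish (lid and base are one rigid piece), 55 mm across, 16 mm high, about 40 g, standing in the channel: the third dish from the end stop. Origin: centre of its underside, 10 mm above the table. It touches the dish ahead of it; with the row fully home its centre is at x = 32.5 mm in the rail's frame
- dish_4: closed petri dish (lid and base are one rigid piece), 55 mm across, 16 mm high, about 40 g, standing in the channel: the last dish of the row, farthest from the end stop, the one to push on. Origin: centre of its underside, 10 mm above the table. It touches the dish ahead of it; with the row fully home its centre is at x = -22.5 mm in the rail's frame
- start_top (a point): centre of the top of the start button: round steel push button, 28 mm across, in a low black housing on top of the grey head at the end stop; it is pressed straight down
- start (a joint): travel of the start button: 0 released, 0.006 m fully down; its spring takes 5 N fully down and brings it back up
- spare_dish: a single closed dish like those on the rail, 55 mm across and 16 mm high, lying on the table beyond the rail; leave it alone. Origin: centre of its underside
- dish_stack: stack of four closed dishes, 55 mm across, 64 mm high, on the table to the robot's left; leave it alone. Origin: centre of its underside
- vial: amber screw-cap vial, 28 mm across, 55 mm high, standing on the robot's side of the rail; leave it alone. Origin: centre of its underside
- forceps: steel forceps, 113 mm long, 6 mm high, lying on the table beyond the rail; leave alone. Origin: middle, underside
- marker: black marker pen, 100 mm long, 11 mm thick, lying on the table to the left; leave alone. Origin: middle, underside
- reagent_bottle: white bottle, 50 mm across, 90 mm high, standing at the right; leave alone. Origin: centre of its underside
Mind the look-alikes: they are no part of the job. Leave any red or turquoise look-alike of the dish_3 alone.

How it is judged:
By the outcome, as a careful person would: the job done as asked, in the order asked, and still so for the second after the job is handed in, with the robot touching nothing.
It also fails if it takes over 43 s, if anything falls off the work surface, if the arm or the gripper's body presses on something with over 40 N, if the wrist force passes 120 N, or if a joint passes its speed limit or range.

### The arm

A 6-joint arm with a two-finger parallel gripper is mounted at the origin on the work surface. World frame = base frame: x ahead of the robot, y to its left, z up, the work surface at z = 0. Lengths are in m, angles in rad, forces in N, time in s.
With the tool pointing down it reaches from about 0.4 to 0.825 m from the base axis. Payload 7 kg.
Tool frame: the origin (TCP) lies at the very end of the fingers, on their centre line; the grasp point (between the pads) lies 19 mm behind it; z points along the fingers, y is the direction in which the jaws open and shut (so a half turn about z gives the same grasp; the last joint's range is limited). The gripper opens to 88 mm and grips with 3 to 60 N. Pads are 19 mm wide; open, the fingers measure 130 mm over their backs; the gripper's body (78 mm by 193 mm) begins 47 mm behind the grasp point.
Start: joints at [-1.057, 0.359, 0.012, 0, -1.224, -0.288], TCP at [0.151, -0.658, 0.227] pointing down, gripper open.
Joint ranges: [-3.07, 3.07], [-1.43, 2.12], [-1.02, 1.25], [-3.03, 1.67], [-3.05, -0], [-3.03, 3.03]. Speed limits (rad/s): [2.39, 2.39, 3.01, 3.14, 3.14, 3.14].

### API

Orientations are given as [roll, pitch, yaw] about the fixed x, y, z axes, in that order (R = Rz(yaw) Ry(pitch) Rx(roll)).
In Python, from station import arm gives the robot as it stands.
- The arm moves only by the shell command python3 -m inch 'ROWS' [FORCE]. ROWS is text: rows parted by semicolons, each of 7 numbers parted by spaces: the closure, from 0 (fully open) to 1 (shut), then the shift along the tool's x, y, z each as a share of 300 mm, from -1 to 1, then the turn, a rotation vector about the tool's x, y, z each as a share of 60 degrees, from -1 to 1. In form: grip tx ty tz rx ry rz; .... A call has 1 to 12 rows; each row is the pose to reach, as a shift and turn from the pose commanded when the call began, along the tool's axes at that moment; what a row does not reach only later rows make up. A row lasts 1/10 s, in which the tool goes at most 50 mm and 8.59 degrees, less where a joint would pass 70% of its speed; a pose out of reach is approached as far as the arm can. A call with a number of a shift or a turn outside -1 to 1 is refused whole. A call with a gripper value outside its range is refused whole. The fingers move at their own pace and stop on an object; FORCE is the grip in N (left out, the last holds). Time passes only in rows, so rows that repeat a pose let the fingers close. It gives the time, the measured TCP pose, the force and the opening at its end, in the units of the state.
- arm.get_state(): the state, without advancing time (a new reading comes with each control period).
- arm.grab_frame(name): name is "scene" or "top" or "wrist"; returns a dict with "img" (420x560x3 uint8, red, green, blue), "range_z" (420x560 float32, m along the optical axis (not along the pixel's ray), 0 where there is no reading), "fx", "fy", "cx", "cy" (pixels), "dist" ([k1, k2, p1, p2, k3] as OpenCV has them; the pictures are not rectified), "extrinsics" (4x4, takes a point from world to camera coordinates); the wrist camera has in their place "tool_from_camera" (4x4, takes a point from camera to tool coordinates, whose origin is the TCP and whose axes are the flange's). Camera axes: x right, y up, looking along -z (the intrinsics and any distortion apply to the point x, -y, -z); pixel columns grow to the right and rows downward; lengths in m; the calibration is good to about 2 mm. A picture is of the moment at which its call begins: read the wrist's pose just before it.
- arm.job_done(): hands the job in, once; it reports no verdict.
The state is a dict: "t": time; "q": joint angles; "qd": joint speeds; "joint_efforts": joint torques, N m; "eef_pos": TCP position; "ee_rot": TCP orientation; "force": force on the tool from outside, world axes, zero at the start; "moment": the same for the moment, N m; "width": finger opening in m.
Only numpy, scipy, OpenCV 4.12 (cv2) and the standard library are available. Lean on these libraries where they do the work, as an engineer would, in place of code of your own. Each camera call takes 0.05 s, during which the arm holds its last target.

## Working session

There is one attempt and no reset: what is moved stays moved. The work goes in short steps, Python scripts to look and compute and a shell command to move; the robot and the scene stay as the last step left them, time stands still between calls to the robot, and variables do not carry over. Pictures are saved under pics/ and viewed, and the job is handed in when it is done.

```bash
ls; mkdir -p pics
cat > h.py <<'E'
import numpy as np, cv2
from station import arm
def grab(n,f):
    s=arm.get_state(); d=arm.grab_frame(n); cv2.imwrite('pics/'+f+'.png',d['img'][:,:,::-1]); np.savez('pics/'+f+'.npz',**{k:np.array(v) for k,v in d.items()},pos=s['eef_pos'],rot=s['ee_rot']); return d,s
def load(f): return dict(np.load('pics/'+f+'.npz'))
def pix2world(d,u,v,z=None,wTc=None):
    K=np.array([[d['fx'],0,d['cx']],[0,d['fy'],d['cy']],[0,0,1]],float)
    n=cv2.undistortPoints(np.array([[[u,v]]],float),K,np.array(d['dist'],float))[0,0]
    if wTc is None: wTc=np.linalg.inv(d['extrinsics'])
    ray=np.array([n[0],-n[1],-1.]); o=wTc[:3,3]; r=wTc[:3,:3]@ray
    if z is None:
        return o+r*float(d['range_z'][int(round(v)),int(round(u))])
    return o+r*(z-o[2])/r[2]
E
python3 - <<'E'
from h import *
for n in('top','scene'):
    d,s=grab(n,n+'0')
print(s)
E
```

```text
pics
{'t': 0.05, 'q': array([-1.05689206e+00,  3.59363341e-01,  1.10557611e-02, -3.32193331e-04,
       -1.22411817e+00, -2.88140533e-01]), 'qd': array([ 0.00212164, -0.00068436,  0.00041331,  0.00027592,  0.00073305,
        0.00108155]), 'joint_efforts': array([-3.11033917e-03, -5.84665954e+01,  2.94055456e+01,  7.02604204e+00,
        1.02115958e-02, -5.09248605e-05]), 'eef_pos': array([ 0.15097954, -0.65738852,  0.22563981]), 'ee_rot': array([ 3.13994166e+00, -1.63664239e-04, -2.91594191e+00]), 'force': array([-0.5832265 ,  0.48108769, -0.44601841]), 'moment': array([-0.01500113, -0.02226327,  0.04255477]), 'width': 0.08786701411297754}
```

View pics/top0.png

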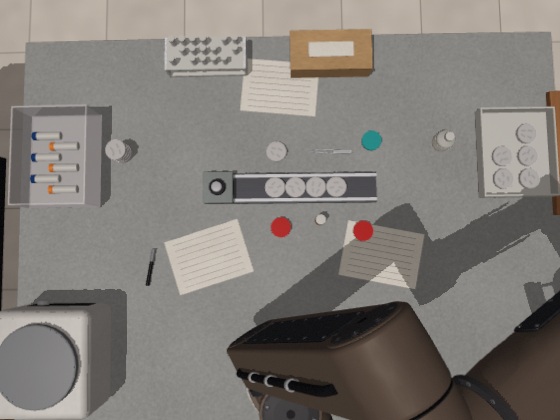

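View pics/scene0.png

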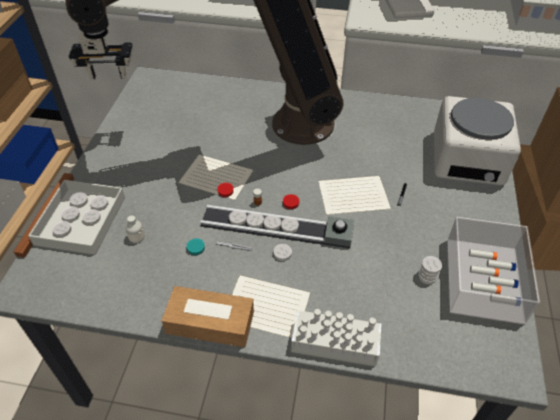

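The top view shows the rail with its head at about (217,187) and four white dishes on it at (275,187), (295,187), (316,187) and (337,187). Other dishes that could be mistaken for them are the spare (277,151), red (281,227), red (363,231), turquoise (372,140), the stack (118,150) and the tray dishes (500–530,133–180). The row on the rail is the one I want, and dish_4 is the one at (337,187). I'll check that in a close crop.

Run:
```python
from h import *
d=load('top0')
for nm,u,v,z in [('head',217,187,.04),('d1',275,187,.026),('d2',295.5,187,.026),('d3',316,187,.026),('d4',337,187,.026),('railend',376,187,.01),('railTL',234,173,.016),('railTR',376,173,.016),('BL',234,201,.016),('BR',376,201,.016),('spare',277,151,.016),('vial',321,219,.055),('redL',281,227,.016),('redR',363,231,.016),('teal',372,140,.016)]:
    print(nm,pix2world(d,u,v,z).round(4),pix2world(d,u,v).round(4))
im=cv2.imread('pics/top0.png')[130:245,190:390]
cv2.imwrite('pics/topc.png',cv2.resize(im,None,fx=4,fy=4,interpolation=cv2.INTER_CUBIC))
```

```text
head [0.5143 0.1916 0.04  ] [0.5112 0.1877 0.0664]
d1 [0.5134 0.0367 0.026 ] [0.5136 0.0367 0.0243]
d2 [ 0.5126 -0.0187  0.026 ] [ 0.5124 -0.0187  0.0272]
d3 [ 0.5117 -0.0739  0.026 ] [ 0.5118 -0.074   0.025 ]
d4 [ 0.5108 -0.1305  0.026 ] [ 0.5104 -0.1301  0.03  ]
railend [ 0.511 -0.238  0.01 ] [ 5.121e-01 -2.396e-01  3.000e-04]
railTL [0.5548 0.1486 0.016 ] [0.5556 0.1492 0.0103]
railTR [ 0.5486 -0.2381  0.016 ] [ 0.5505 -0.2404  0.0025]
BL [0.478 0.149 0.016] [0.478  0.1489 0.0162]
BR [ 0.4722 -0.2359  0.016 ] [ 0.4737 -0.2388 -0.0014]
spare [0.6136 0.0303 0.016 ] [0.614  0.0304 0.0142]
vial [ 0.4237 -0.0841  0.055 ] [ 0.4237 -0.0841  0.0546]
redL [0.4056 0.0221 0.016 ] [0.4056 0.0221 0.0156]
redR [ 0.3917 -0.1986  0.016 ] [ 0.3916 -0.1981  0.0197]
teal [ 0.6398 -0.2299  0.016 ] [ 0.6398 -0.23    0.0157]
```

View pics/topc.png

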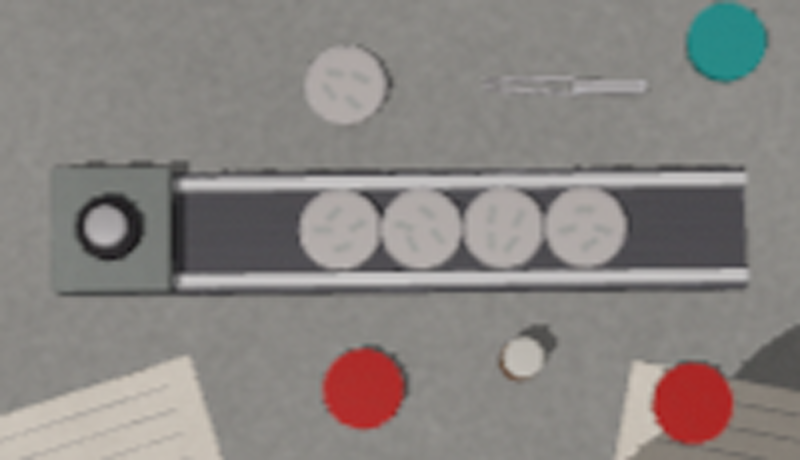

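```bash
cat >> h.py <<'E'
from scipy.spatial.transform import Rotation as Ro
def rel(p,yaw,pos=None,rot=None):
    s=arm.get_state(); pos=s['eef_pos'] if pos is None else pos; rot=s['ee_rot'] if rot is None else rot
    R=Ro.from_euler('xyz',rot); T=Ro.from_euler('xyz',[np.pi,0,yaw])
    print('shift',(R.inv().apply(np.array(p)-pos)/.3).round(4),'turn',((R.inv()*T).as_rotvec()/np.radians(60)).round(4), 'now',np.round(s['eef_pos'],4),np.round(s['ee_rot'],4),'F',np.round(s['force'],2),'t',s['t'])
E
python3 - <<'E'
from h import *
rel([.508,-.27,.22],-1.587)
rel([.508,-.27,.22],-1.587,np.array([.151,-.658,.227]),np.array([np.pi,0,-2.916]))
E
```

```text
shift [-1.4487  0.9925  0.0204] turn [ 1.300e-03  8.000e-04 -1.269e+00] now [ 0.151  -0.6574  0.2257] [ 3.1401e+00 -1.0000e-04 -2.9159e+00] F [ 0.79 -0.58 -0.05] t 0.1
shift [-1.4491  0.9944  0.0233] turn [ 0.      0.     -1.2691] now [ 0.151  -0.6574  0.2257] [ 3.1401e+00 -1.0000e-04 -2.9159e+00] F [ 0.79 -0.58 -0.05] t 0.1
```

```bash
python3 -m inch '1 -0.12 0.08 0 0 0 -0.1; 1 -0.24 0.16 0 0 0 -0.2; 1 -0.36 0.25 0 0 0 -0.3; 1 -0.48 0.33 0 0 0 -0.4; 1 -0.6 0.41 0 0 0 -0.5; 1 -0.72 0.5 0.01 0 0 -0.6; 1 -0.72 0.5 0.01 0 0 -0.63; 1 -0.72 0.5 0.01 0 0 -0.63'
python3 - <<'E'
from h import *
rel([.508,-.27,.22],-1.587)
E
```

```text
t: 0.9
eef_pos: [0.3289, -0.4622, 0.2235]
ee_rot: [3.141, 0.0, -2.253]
force: [-0.0, -0.4, 0.5]
width: 0.0287
shift [-0.8737 -0.0594  0.0117] turn [ 2.000e-04  2.000e-04 -6.361e-01] now [ 0.3289 -0.4622  0.2235] [ 3.1413e+00  1.0000e-04 -2.2531e+00] F [-0.05 -0.37  0.54] t 0.9
```

```bash
python3 -m inch '1 -0.12 -0.01 0 0 0 -0.1; 1 -0.25 -0.02 0 0 0 -0.2; 1 -0.37 -0.02 0 0 0 -0.3; 1 -0.5 -0.03 0 0 0 -0.4; 1 -0.62 -0.04 0 0 0 -0.5; 1 -0.74 -0.05 0.01 0 0 -0.6; 1 -0.87 -0.06 0.01 0 0 -0.636; 1 -0.874 -0.06 0.012 0 0 -0.636; 1 -0.874 -0.06 0.012 0 0 -0.636; 1 -0.874 -0.06 0.012 0 0 -0.636'
python3 - <<'E'
from h import *
grab('wrist','w1'); d=load('w1'); print(d['tool_from_camera'].round(3))
rel([.508,-.27,.22],-1.587)
E
```

```text
t: 1.9
eef_pos: [0.5072, -0.2725, 0.2197]
ee_rot: [3.141, 0.0, -1.592]
force: [-0.2, -0.1, 0.7]
width: 0.0008
[[-0.     0.967  0.256  0.068]
 [ 1.     0.     0.001 -0.   ]
 [ 0.001  0.256 -0.967 -0.158]
 [ 0.     0.     0.     1.   ]]
shift [-0.009  -0.0029 -0.0006] turn [ 0.0004  0.     -0.0051] now [ 0.5071 -0.2727  0.2198] [ 3.1411  0.     -1.5923] F [ 0.3   0.28 -0.01] t 1.95
```

View pics/w1.png

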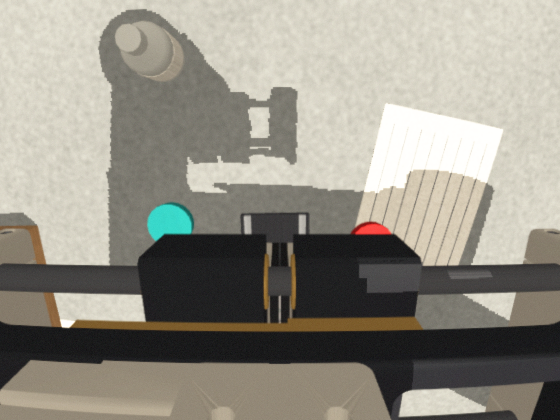

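The wrist camera looks backwards, away from the rail. It shows turquoise at (170,222) and red at (370,230). I'll move forward at this height so the row comes into view.

```bash
python3 -m inch '1 -0.12 0 0 0 0 0; 1 -0.27 0 0 0 0 0; 1 -0.42 0 0 0 0 0; 1 -0.57 0 0 0 0 0; 1 -0.72 0 0 0 0 0; 1 -0.87 0 0 0 0 0; 1 -0.96 0 0 0 0 0; 1 -0.99 0 0 0 0 0; 1 -0.99 0 0 0 0 0; 1 -0.99 0 0 0 0 0; 1 -0.99 0 0 0 0 0'
python3 - <<'E'
from h import *
grab('wrist','w2')
E
```

```text
t: 3.05
eef_pos: [0.5135, 0.0239, 0.22]
ee_rot: [3.141, -0.0, -1.592]
force: [0.2, 0.3, -1.1]
width: 0.0005
```

View pics/w2.png

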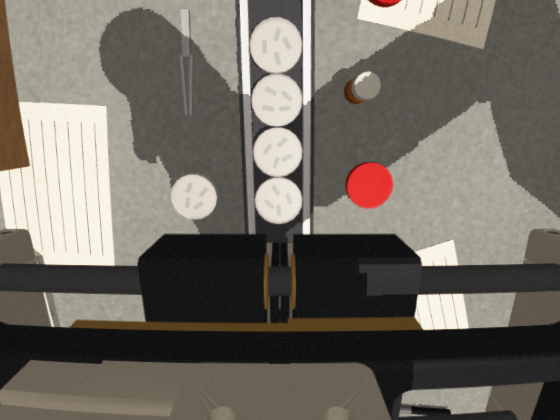

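The wrist view shows the row with dish_4 at (276,45), dish_3 at (277,100), dish_2 at (277,152) and dish_1 at (279,200). All are white and touching, with walls at about x=246 and x=308.

Run:
```python
from h import *
d=load('w2'); T=np.eye(4); T[:3,:3]=Ro.from_euler('xyz',d['rot']).as_matrix(); T[:3,3]=d['pos']; W=T@d['tool_from_camera']
for n,u,v,z in [('d4',276,45,.026),('d3',276.5,100,.026),('d2',277.5,152,.026),('d1',278.5,200,.026),('d4rear',276,18,.026),('wl',246,60,.016),('wr',307,60,.016),('wl2',250,200,.016),('wr2',308,200,.016)]:
    print(n,pix2world(d,u,v,z,W).round(4),pix2world(d,u,v,None,W).round(4))
```

```text
d4 [ 0.5143 -0.1283  0.026 ] [ 0.5143 -0.1285  0.0251]
d3 [ 0.5151 -0.0734  0.026 ] [ 0.5151 -0.0735  0.0249]
d2 [ 0.5152 -0.0184  0.026 ] [ 0.5152 -0.0183  0.0253]
d1 [0.5153 0.036  0.026 ] [0.5153 0.036  0.0259]
d4rear [ 0.5137 -0.1544  0.026 ] [ 0.5137 -0.1547  0.025 ]
wl [ 0.5468 -0.1164  0.016 ] [ 0.5469 -0.1165  0.0154]
wr [ 0.4815 -0.115   0.016 ] [ 0.4813 -0.1154  0.014 ]
wl2 [0.549  0.0375 0.016 ] [0.549  0.0375 0.0164]
wr2 [0.4806 0.039  0.016 ] [0.4806 0.0391 0.0156]
```

Run:
```python
from h import *
rel([.5117,-.185,.08],-1.5865); rel([.5117,-.185,.018],-1.5865)
```

```text
shift [ 0.6965 -0.0086  0.4666] turn [ 0.0001 -0.0001 -0.0052] now [0.5136 0.024  0.2199] [ 3.1415e+00 -1.0000e-04 -1.5919e+00] F [ 0.46 -0.64  0.18] t 3.1
shift [ 0.6965 -0.0086  0.6732] turn [ 0.0001 -0.0001 -0.0052] now [0.5136 0.024  0.2199] [ 3.1415e+00 -1.0000e-04 -1.5919e+00] F [ 0.46 -0.64  0.18] t 3.1
```

```bash
python3 -m inch '1 0.1 0 0 0 0 0; 1 0.22 0 0.05 0 0 -0.005; 1 0.35 0 0.12 0 0 -0.005; 1 0.48 -0.01 0.2 0 0 -0.005; 1 0.61 -0.01 0.28 0 0 -0.005; 1 0.69 -0.009 0.36 0 0 -0.005; 1 0.697 -0.009 0.42 0 0 -0.005; 1 0.697 -0.009 0.44 0 0 -0.005; 1 0.697 -0.009 0.44 0 0 -0.005; 1 0.697 -0.009 0.44 0 0 -0.005'
python3 - <<'E'
from h import *
rel([.5117,-.185,.018],-1.5865)
grab('scene','s2')
d=cv2.imread('pics/s2.png')[150:290,150:400]; cv2.imwrite('pics/s2c.png',cv2.resize(d,None,fx=3,fy=3,interpolation=2))
E
```

```text
t: 4.1
eef_pos: [0.5129, -0.1838, 0.0889]
ee_rot: [-3.14, -0.0, -1.584]
force: [0.3, 0.8, 0.6]
width: 0.0006
shift [0.004  0.0043 0.2362] turn [-0.0011 -0.0002  0.0021] now [ 0.5129 -0.1838  0.0889] [-3.1405e+00 -3.0000e-04 -1.5843e+00] F [0.27 0.85 0.65] t 4.1
```

View pics/s2c.png

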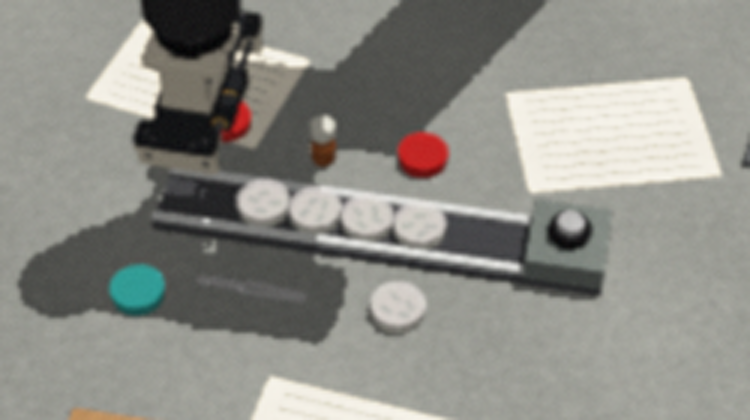

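The crop shows the fingers over the channel behind dish_4, which is at (263,200) in the crop. I'll go down now.

```bash
python3 -m inch '1 0.004 0.004 0.06 0 0 0; 1 0.004 0.004 0.12 0 0 0; 1 0.004 0.004 0.17 0 0 0; 1 0.004 0.004 0.21 0 0 0; 1 0.004 0.004 0.235 0 0 0; 1 0.004 0.004 0.235 0 0 0; 1 0.004 0.004 0.235 0 0 0; 1 0.004 0.004 0.235 0 0 0'
python3 - <<'E'
from h import *
rel([.5119,-.175,.018],-1.5865); rel([.5134,-.078,.018],-1.5865)
E
```

```text
t: 4.95
eef_pos: [0.5117, -0.185, 0.0182]
ee_rot: [-3.14, -0.0, -1.585]
force: [-0.7, 0.3, -0.2]
width: 0.0006
shift [-0.0335 -0.0004  0.0006] turn [-0.0011 -0.0001  0.0018] now [ 0.5117 -0.185   0.0182] [-3.1404e+00 -1.0000e-04 -1.5846e+00] F [-0.73  0.33 -0.16] t 4.95
shift [-0.3569 -0.0009  0.0006] turn [-0.0011 -0.0001  0.0018] now [ 0.5117 -0.185   0.0182] [-3.1404e+00 -1.0000e-04 -1.5846e+00] F [-0.73  0.33 -0.16] t 4.95
```

```bash
python3 -m inch '1 -0.012 0 0 0 0 0; 1 -0.024 0 0 0 0 0; 1 -0.034 0 0 0 0 0; 1 -0.041 0 0 0 0 0; 1 -0.046 0 0 0 0 0; 1 -0.051 0 0 0 0 0; 1 -0.056 0 0 0 0 0; 1 -0.06 0 0 0 0 0; 1 -0.064 0 0 0 0 0; 1 -0.068 0 0 0 0 0; 1 -0.072 0 0 0 0 0; 1 -0.076 0 0 0 0 0'
python3 - <<'E'
from h import *
rel([.5134,-.078,.018],-1.5865)
grab('scene','s3')
d=cv2.imread('pics/s3.png')[150:290,150:400]; cv2.imwrite('pics/s3c.png',cv2.resize(d,None,fx=3,fy=3,interpolation=2))
E
```

```text
t: 6.15
eef_pos: [0.5114, -0.1622, 0.0175]
ee_rot: [-3.142, -0.0, -1.585]
force: [0.6, -1.4, -0.1]
width: 0.0006
shift [-0.2807 -0.0026 -0.0018] turn [-0.     -0.      0.0016] now [ 0.5114 -0.1622  0.0175] [-3.1416 -0.     -1.5849] F [ 0.57 -1.35 -0.06] t 6.15
```

View pics/s3c.png

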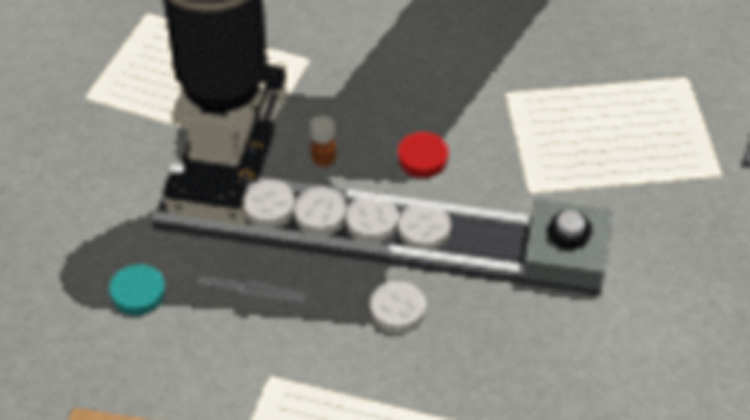

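Contact is made at 1.4 N and the row is moving as one. I'll keep pushing slowly.

```bash
python3 -m inch '1 -0.004 0 0 0 0 0; 1 -0.009 0 0 0 0 0; 1 -0.015 0 0 0 0 0; 1 -0.021 0 0 0 0 0; 1 -0.027 0 0 0 0 0; 1 -0.033 -0.001 0 0 0 0; 1 -0.039 -0.001 0 0 0 0; 1 -0.045 -0.001 0 0 0 0; 1 -0.051 -0.001 0 0 0 0; 1 -0.057 -0.001 0 0 0 0; 1 -0.062 -0.001 0 0 0 0; 1 -0.066 -0.001 0 0 0 0'
python3 -m inch '1 -0.004 0 0 0 0 0; 1 -0.009 0 0 0 0 0; 1 -0.015 0 0 0 0 0; 1 -0.021 0 0 0 0 0; 1 -0.027 0 0 0 0 0; 1 -0.033 -0.001 0 0 0 0; 1 -0.039 -0.001 0 0 0 0; 1 -0.045 -0.001 0 0 0 0; 1 -0.051 -0.001 0 0 0 0; 1 -0.057 -0.001 0 0 0 0; 1 -0.062 -0.001 0 0 0 0; 1 -0.066 -0.001 0 0 0 0'
python3 - <<'E'
from h import *
rel([.5134,-.078,.018],-1.5865)
grab('scene','s4')
d=cv2.imread('pics/s4.png')[150:290,150:400]; cv2.imwrite('pics/s4c.png',cv2.resize(d,None,fx=3,fy=3,interpolation=2))
E
```

```text
t: 7.4
eef_pos: [0.512, -0.1423, 0.0175]
ee_rot: [-3.142, 0.0, -1.585]
force: [-0.3, 0.3, -0.1]
width: 0.0008
t: 8.6
eef_pos: [0.5125, -0.1225, 0.0175]
ee_rot: [3.142, 0.0, -1.585]
force: [0.0, -1.2, 0.1]
width: 0.0005
shift [-0.1484 -0.0008 -0.0018] turn [0.     0.     0.0017] now [ 0.5125 -0.1225  0.0175] [ 3.1416  0.     -1.5847] F [ 0.01 -1.18  0.1 ] t 8.6
```

View pics/s4c.png

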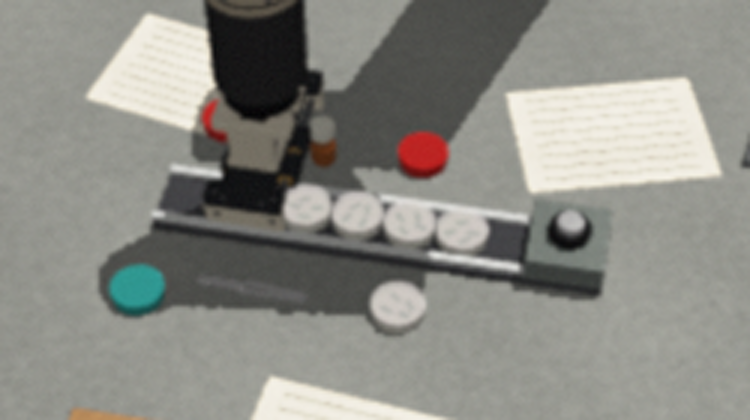

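```bash
python3 -m inch '1 -0.004 0 0 0 0 0; 1 -0.009 0 0 0 0 0; 1 -0.015 0 0 0 0 0; 1 -0.021 0 0 0 0 0; 1 -0.027 0 0 0 0 0; 1 -0.033 0 0 0 0 0; 1 -0.039 0 0 0 0 0; 1 -0.045 0 0 0 0 0; 1 -0.051 0 0 0 0 0; 1 -0.057 0 0 0 0 0; 1 -0.062 0 0 0 0 0; 1 -0.066 0 0 0 0 0'
python3 -m inch '1 -0.004 0 0 0 0 0; 1 -0.009 0 0 0 0 0; 1 -0.015 0 0 0 0 0; 1 -0.021 0 0 0 0 0; 1 -0.027 0 0 0 0 0; 1 -0.033 0 0 0 0 0; 1 -0.038 0 0 0 0 0; 1 -0.042 0 0 0 0 0; 1 -0.046 0 0 0 0 0; 1 -0.05 0 0 0 0 0; 1 -0.053 0 0 0 0 0; 1 -0.056 0 0 0 0 0'
python3 - <<'E'
from h import *
rel([.5134,-.078,.018],-1.5865)
grab('scene','s5');grab('top','t5')
d=cv2.imread('pics/s5.png')[150:290,150:400]; cv2.imwrite('pics/s5c.png',cv2.resize(d,None,fx=3,fy=3,interpolation=2))
E
```

```text
t: 9.85
eef_pos: [0.5129, -0.1027, 0.0175]
ee_rot: [-3.142, 0.0, -1.585]
force: [-0.3, -0.4, 1.1]
width: 0.0001
t: 11.05
eef_pos: [0.5131, -0.086, 0.0175]
ee_rot: [3.142, 0.0, -1.585]
force: [-0.2, -0.6, -0.2]
width: 0.0005
shift [-0.0266 -0.0008 -0.0018] turn [0.     0.     0.0016] now [ 0.5131 -0.086   0.0175] [ 3.1416  0.     -1.5849] F [-0.19 -0.62 -0.21] t 11.05
```

View pics/s5c.png

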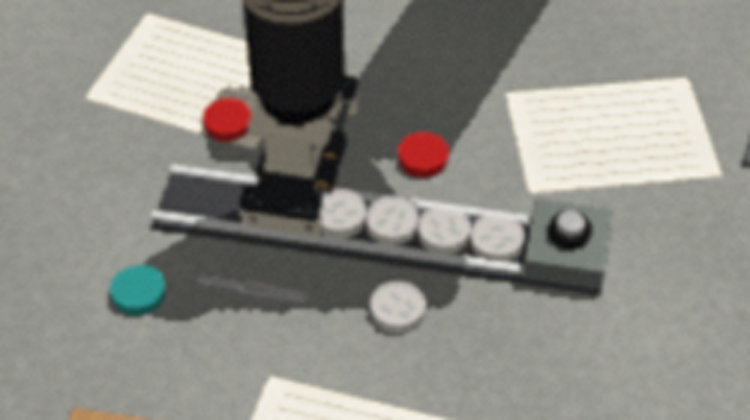

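View pics/t5.png

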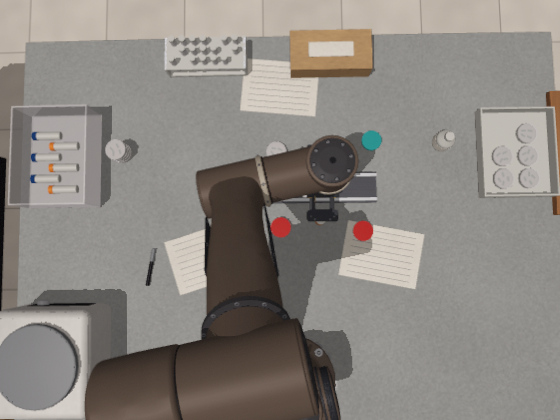

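The row is still together, with dish_1 a few mm short of the stop (crop 498,240). I'll creep forward and watch the force.

```bash
python3 -m inch '1 -0.003 0 0 0 0 0; 1 -0.006 0 0 0 0 0; 1 -0.009 0 0 0 0 0; 1 -0.012 0 0 0 0 0; 1 -0.015 0 0 0 0 0'
python3 -m inch '1 -0.003 0 0 0 0 0; 1 -0.006 0 0 0 0 0; 1 -0.009 0 0 0 0 0'
python3 -m inch '1 -0.002 0 0 0 0 0; 1 -0.004 0 0 0 0 0'
```

```text
t: 11.65
eef_pos: [0.5131, -0.0815, 0.0175]
ee_rot: [3.142, -0.0, -1.585]
force: [-0.7, 0.1, 0.4]
width: 0.0006
t: 11.95
eef_pos: [0.5129, -0.0795, 0.0175]
ee_rot: [3.141, -0.001, -1.585]
force: [0.3, -10.4, 0.5]
width: 0.0007
t: 12.15
eef_pos: [0.5126, -0.0791, 0.0176]
ee_rot: [3.14, -0.002, -1.585]
force: [0.9, -15.0, 0.8]
width: 0.0004
```

The force rose to 15 N at y≈-0.079, against a predicted home of about -0.078, so the row is on the stop. I'll take one picture and then ease off.

```bash
python3 -m inch '1 0.006 0 0 0 0 0; 1 0.015 0 0 0 0 0; 1 0.04 0 0 0 0 0; 1 0.08 0 0 0 0 0; 1 0.1 0 0 0 0 0; 1 0.1 0 -0.1 0 0 0; 1 0.1 0 -0.22 0 0 0; 1 0.1 0 -0.35 0 0 0; 1 0.1 0 -0.45 0 0 0; 1 0.1 0 -0.5 0 0 0; 1 0.1 0 -0.5 0 0 0'
python3 - <<'E'
from h import *
rel([.514,.19,.14],-1.5865)
grab('scene','s6')
d=cv2.imread('pics/s6.png')[150:290,200:400]; cv2.imwrite('pics/s6c.png',cv2.resize(d,None,fx=4,fy=4,interpolation=2))
E
```

```text
t: 13.25
eef_pos: [0.5142, -0.108, 0.1702]
ee_rot: [-3.137, 0.001, -1.585]
force: [-0.3, 0.4, 0.0]
width: 0.0003
shift [-0.9932  0.0154  0.101 ] turn [-0.0048  0.0005  0.0014] now [ 0.5142 -0.108   0.1702] [-3.1365e+00  5.0000e-04 -1.5850e+00] F [-0.3   0.41  0.04] t 13.25
```

View pics/s6c.png

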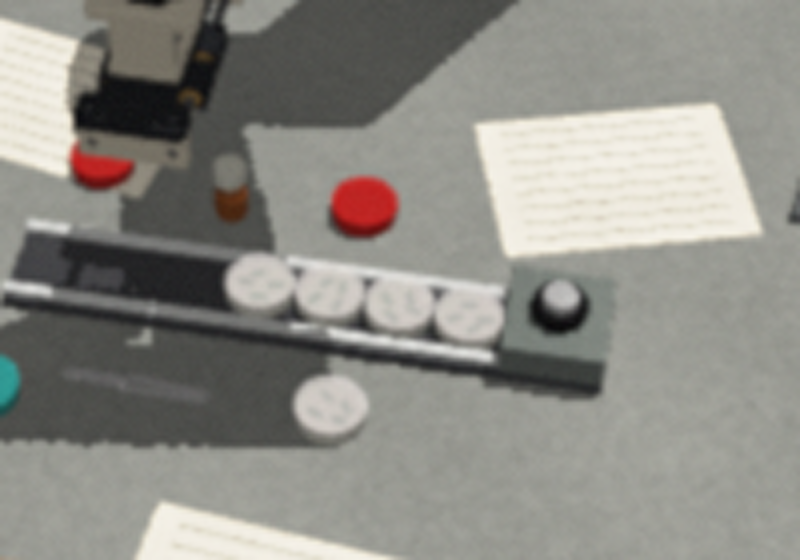

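The row is home and touching the head, with no gaps visible. Next I'll measure the button from the first top-view depth image.

Run:
```python
from h import *
d=load('top0')
P=np.array([[pix2world(d,u,v) for u in range(198,238)] for v in range(168,206)])
z=P[...,2]; print((z[8:30:1,8:32:1]*1000).round().astype(int))
g=cv2.cvtColor(d['img'],cv2.COLOR_RGB2GRAY)
print(g[175:200,205:230])
for lo,hi in((.035,.045),(.046,.056),(.057,.075)):
    m=(z>lo)&(z<hi)
    if m.any(): q=P[m]; print(lo,m.sum(),np.median(q,0).round(4),q.min(0).round(4),q.max(0).round(4))
```

```text
[[45 43 44 38 40 36 42 40 35 35 43 38 41 41 37 39 40 42 40 41 44 44 37 42]
 [36 38 43 36 39 43 41 40 45 42 40 40 37 40 44 42 40 39 38 38 42 41 40 41]
 [40 41 36 41 38 39 41 37 38 38 51 40 39 40 43 43 39 45 37 45 40 39 40 37]
 [37 38 38 44 42 39 40 54 53 51 49 52 53 56 37 38 36 39 38 38 41 41 42 40]
 [36 41 41 37 38 53 51 56 54 53 50 55 51 52 59 52 44 42 42 42 44 44 43 41]
 [44 41 32 39 50 52 53 53 62 66 60 61 52 57 50 48 53 42 35 42 38 44 42 37]
 [42 41 42 43 46 49 60 60 60 68 65 64 68 59 52 57 54 48 43 42 39 43 34 39]
 [39 37 41 49 55 56 59 61 65 64 62 66 62 62 52 54 56 49 42 40 38 40 42 39]
 [44 41 38 51 56 60 55 64 63 59 63 62 62 63 62 53 53 52 45 40 43 39 38 43]
 [40 43 55 54 54 63 64 64 64 63 62 62 62 58 57 54 51 51 52 36 36 42 37 41]
 [38 41 52 58 55 64 58 57 64 64 62 63 65 58 57 52 52 53 54 41 36 39 40 33]
 [42 40 50 50 51 65 61 62 63 61 61 66 61 64 59 49 54 51 50 43 37 44 40 42]
 [43 40 39 58 52 57 66 61 59 59 61 63 65 58 60 57 51 54 49 41 36 34 44 41]
 [40 37 43 53 51 49 64 63 57 63 61 61 59 62 50 49 52 46 42 38 41 41 41 41]
 [38 44 42 49 50 48 50 65 65 64 66 58 62 51 53 56 
[... 2712 characters left out ...]
 115 120 124
  124 123 123 123 123 123 123]
 [127 127 129 128 127 127 125 125 124 124 125 123 124 125 125 124 124 125
  125 125 124 122 122 123 123]
 [127 128 129 128 127 125 126 124 124 124 125 126 126 125 125 124 125 125
  126 125 124 123 123 122 123]
 [126 128 128 127 124 126 126 126 125 125 126 125 125 125 124 125 124 124
  126 125 125 123 122 122 123]
 [127 128 127 127 125 126 125 125 125 124 124 125 125 125 123 123 125 125
  125 125 124 124 123 122 123]]
0.035 673 [0.511  0.1916 0.0399] [0.4734 0.1518 0.035 ] [0.5557 0.2328 0.045 ]
0.046 126 [0.5129 0.1903 0.0516] [0.4782 0.1531 0.046 ] [0.5536 0.2254 0.0559]
0.057 88 [0.5151 0.1912 0.062 ] [0.5015 0.1784 0.0571] [0.5305 0.2101 0.0679]
```

Run:
```python
from h import *
print(pix2world(load('top0'),216.2,186.2,.062))
rel([.516,.192,.12],-1.5865)
```

```text
[0.51382353 0.19045354 0.062     ]
shift [-0.9997  0.0057  0.162 ] turn [-0.0023  0.0006  0.0011] now [ 0.5132 -0.1079  0.1684] [-3.1392e+00  7.0000e-04 -1.5854e+00] F [-0.54  0.34 -0.1 ] t 13.3
```

```bash
python3 -m inch '1 -0.1 0 0 0 0 0; 1 -0.22 0 0 0 0 0; 1 -0.36 0 0 0 0 0; 1 -0.5 0 0 0 0 0; 1 -0.64 0 0 0 0 0; 1 -0.78 0 0.03 0 0 0; 1 -0.9 0.005 0.08 0 0 0; 1 -0.97 0.008 0.13 0 0 0; 1 -0.996 0.008 0.16 0 0 0; 1 -0.996 0.008 0.16 0 0 0; 1 -0.996 0.008 0.16 0 0 0'
python3 - <<'E'
from h import *
rel([.515,.191,.068],-1.5865)
grab('scene','s7'); grab('wrist','w7')
d=cv2.imread('pics/s7.png')[150:290,200:400]; cv2.imwrite('pics/s7c.png',cv2.resize(d,None,fx=4,fy=4,interpolation=2))
E
```

```text
t: 14.4
eef_pos: [0.5143, 0.1902, 0.119]
ee_rot: [3.14, -0.001, -1.585]
force: [0.8, -0.7, 0.1]
width: 0.0002
shift [-0.0029 -0.0024  0.1699] turn [ 0.0011 -0.0011  0.0014] now [0.5143 0.1902 0.119 ] [ 3.1404e+00 -1.1000e-03 -1.5850e+00] F [ 0.85 -0.65  0.14] t 14.4
```

View pics/s7c.png

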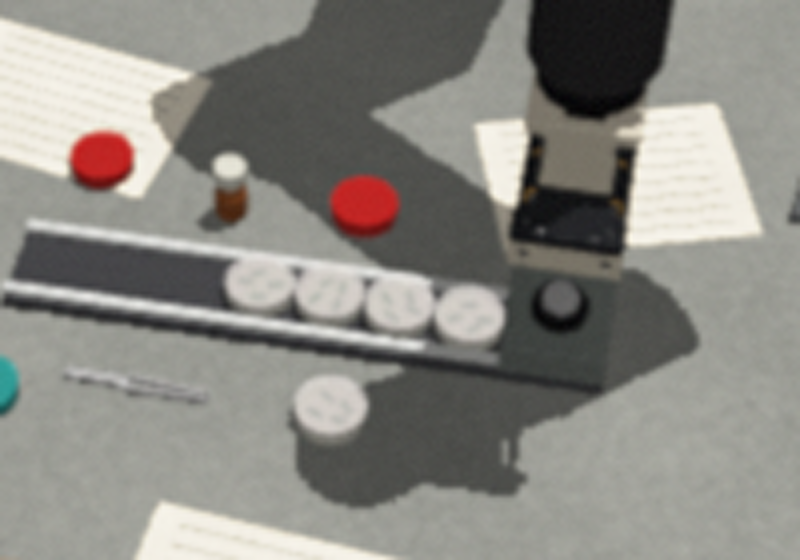

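View pics/w7.png

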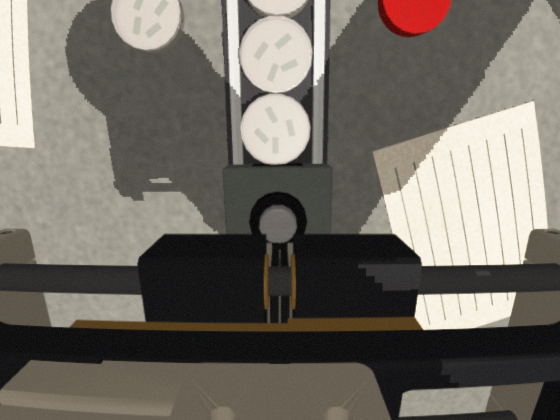

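The wrist view shows the button at (278,223) with its ring around it. Dish_1 at (276,129) touches the head edge at about row 165. I'll check the button position from here.

Run:
```python
from h import *
d=load('w7'); T=np.eye(4); T[:3,:3]=Ro.from_euler('xyz',d['rot']).as_matrix(); T[:3,3]=d['pos']; W=T@d['tool_from_camera']
for n,u,v,z in [('btn',278,223.5,.062),('d1',275,129,.026),('d2',276,54,.026),('stop edge',277,166,.04)]:
    print(n,pix2world(d,u,v,z,W).round(4),pix2world(d,u,v,None,W).round(4))
r=d['range_z']
print(np.median([pix2world(d,u,v,None,W)[2] for u in range(270,287) for v in range(214,230)]),np.median([pix2world(d,u,v,None,W)[2] for u in range(272,284) for v in range(194,200)]))
```

```text
btn [0.5161 0.1885 0.062 ] [0.5161 0.1884 0.0621]
d1 [0.5175 0.1228 0.026 ] [0.5175 0.1228 0.0259]
d2 [0.5158 0.0683 0.026 ] [0.5158 0.068  0.0245]
stop edge [0.5163 0.15   0.04  ] [0.5164 0.1509 0.0321]
0.06200465753635645 0.05160623969590415
```

Stop edge at y=0.150 and dish_1's front at 0.1503 agree, so the row is home. The button top is at z=0.062 and the housing at 0.052. I'll go down to just above it and then press.

```bash
python3 -m inch '1 0 -0.004 0.05 0 0 0; 1 0 -0.004 0.1 0 0 0; 1 0 -0.004 0.14 0 0 0; 1 0 -0.004 0.165 0 0 0; 1 0 -0.004 0.18 0 0 0; 1 0 -0.004 0.18 0 0 0; 1 0 -0.004 0.18 0 0 0'
python3 -m inch '1 0 0 0.006 0 0 0; 1 0 0 0.012 0 0 0; 1 0 0 0.018 0 0 0; 1 0 0 0.024 0 0 0; 1 0 0 0.028 0 0 0; 1 0 0 0.028 0 0 0'
```

```text
t: 15.2
eef_pos: [0.5161, 0.1913, 0.0659]
ee_rot: [-3.141, 0.0, -1.585]
force: [0.7, 0.0, -0.6]
width: 0.0003
t: 15.8
eef_pos: [0.516, 0.1914, 0.0572]
ee_rot: [-3.141, 0.0, -1.585]
force: [-1.3, -0.0, 5.1]
width: 0.0006
```

```bash
python3 -m inch '1 0 0 0.004 0 0 0; 1 0 0 0.008 0 0 0; 1 0 0 0.01 0 0 0; 1 0 0 0.01 0 0 0'
python3 -m inch '1 0 0 0.003 0 0 0; 1 0 0 0.006 0 0 0; 1 0 0 0.006 0 0 0; 1 0 0 0.006 0 0 0'
```

```text
t: 16.2
eef_pos: [0.5161, 0.1914, 0.056]
ee_rot: [-3.14, 0.0, -1.584]
force: [-6.8, -1.7, 21.0]
width: 0.0005
t: 16.6
eef_pos: [0.5162, 0.1914, 0.0557]
ee_rot: [-3.14, 0.001, -1.583]
force: [-12.2, -0.7, 36.1]
width: 0.0008
```

Bottomed out: z stopped at 0.056 while the force rose to 36 N. Releasing and lifting away.

```bash
python3 -m inch '1 0 0 -0.01 0 0 0; 1 0 0 -0.03 0 0 0; 1 0 0 -0.06 0 0 0; 1 0 0 -0.12 0 0 0; 1 0 0 -0.22 0 0 0; 1 0 0 -0.34 0 0 0; 1 0 0 -0.46 0 0 0; 1 0 0 -0.5 0 0 0; 1 0 0 -0.5 0 0 0; 1 0 0 -0.5 0 0 0'
python3 - <<'E'
from h import *
grab('scene','s8'); grab('wrist','w8')
d=load('w8'); T=np.eye(4); T[:3,:3]=Ro.from_euler('xyz',d['rot']).as_matrix(); T[:3,3]=d['pos']; W=T@d['tool_from_camera']
np.save('pics/W8.npy',W)
d=cv2.imread('pics/s8.png')[130:310,120:400]; cv2.imwrite('pics/s8c.png',cv2.resize(d,None,fx=2.8,fy=2.8,interpolation=2))
E
```

```text
t: 17.6
eef_pos: [0.5151, 0.1908, 0.2015]
ee_rot: [3.14, -0.0, -1.585]
force: [0.2, -0.3, -0.3]
width: 0.0
```

View pics/s8c.png

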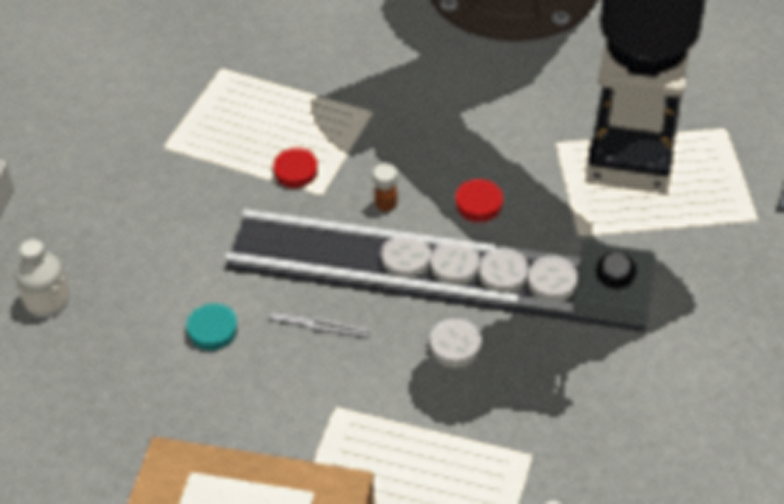

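View pics/w8.png

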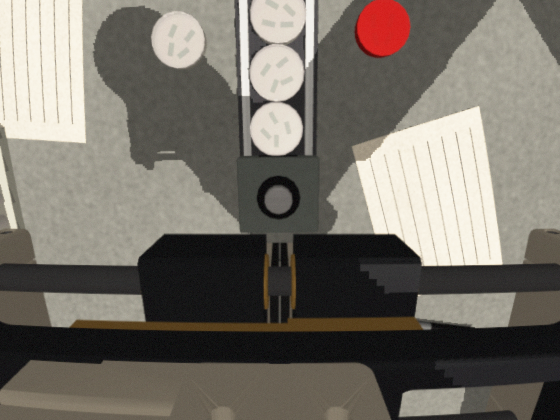

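Run:
```python
from h import *
d=load('w8'); W=np.load('pics/W8.npy')
print('btn z',np.median([pix2world(d,u,v,None,W)[2] for u in range(272,286) for v in range(193,205)]))
g=d['img'].min(2)
for v0,v1 in((98,158),(42,101)):
    m=np.zeros_like(g); m[v0:v1,248:306]=(g[v0:v1,248:306]>150)
print('col',g[95:162,276])
for n,v in(('d1top?',129),('d2',72.5),('d3',15)): print(n,pix2world(d,277,v,.026,W).round(4))
print(pix2world(d,277,157,.04,W).round(4))
im=cv2.resize(cv2.imread('pics/w8.png')[0:220,220:340],None,fx=2.7,fy=2.7,interpolation=2);cv2.imwrite('pics/w8c.png',im)
s=load('s8');im=cv2.resize(cv2.imread('pics/s8.png')[205:250,245:365],None,fx=6,fy=6,interpolation=2);cv2.imwrite('pics/s8d.png',im)
```

```text
btn z 0.061959826317626504
col [209 211 208 211 217 211 160 155 192 205 207 209 209 210 211 211 208 211
 211 211 207 210 206 203 195 188 189 189 203 209 210 212 209 209 215 212
 211 213 210 203 189 189 190 189 189 191 186 187 189 187 189 195 203 210
 211 212 213 210 211 188 120  47  52  64  67  64  68]
d1top? [0.5165 0.1234 0.026 ]
d2 [0.5156 0.0685 0.026 ]
d3 [0.5148 0.0154 0.026 ]
[0.5169 0.1508 0.04  ]
```

View pics/w8c.png

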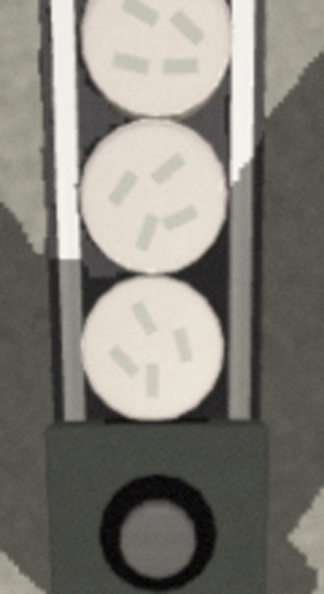

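View pics/s8d.png

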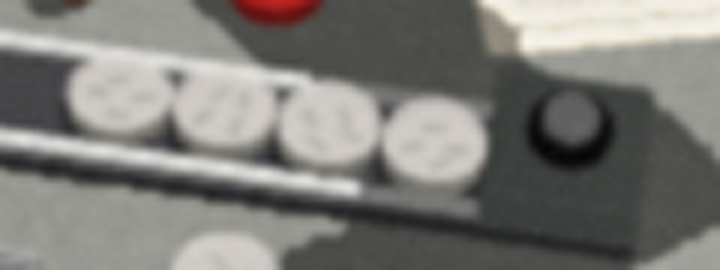

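The row is touching and against the stop, and the button is back up at z=0.062. Handing in.

```bash
python3 -c "
from h import *
print(arm.job_done()); print(arm.get_state()['t'])"
```

```text
the job is handed in; nothing more can be done
None
the job is handed in; nothing more can be done
```

I pushed dish_4 with the closed fingertips at about 20 mm/s, and the whole row slid roughly 88 mm onto the end stop. Then I pressed the start button fully down, let it go, lifted clear and handed the job in at about t = 17.7 s.

- **Row home:** the push force rose to 15 N at the expected spot. In the wrist image, dish_1's front edge measures y ≈ 0.1505 against the stop edge at 0.1505 ± 0.0005.
- **No gaps:** no gap shows anywhere in the last pictures. The wrist image puts dishes 1 and 2 55 mm apart. Dishes 2 and 3 measured 53 mm, less than a dish's width, so that is image error (dish_3 was cut off by the frame). I checked dishes 3 and 4 only by eye, in the scene camera.
- **Button:** it went from 0.062 m to a hard stop at 0.056 m, a 6 mm travel, and read 0.062 m again after release. The force at the bottom reached 36 N, which is more than was needed; it was through the fingertips.
- **Everything else:** the surrounding objects looked unmoved in the last scene picture, though I did not measure them.
- **Disagreement:** the cameras differed by 2–4 mm across the rail, so I used the mean. It made no difference to the job.

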